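# Shut the fume extractor's flap with the hook pole

### The arm

A 7-joint arm with a two-finger parallel gripper is mounted at the origin on the work surface. World frame = base frame: x ahead of the robot, y to its left, z up, the work surface at z = 0. Lengths are in m, angles in rad, forces in N, time in s.
With the tool pointing down it reaches from about 0.425 to 1.025 m from the base axis. Payload 3.6 kg.
Tool frame: the origin (TCP) lies at the very end of the fingers, on their centre line; the grasp point (between the pads) lies 19 mm behind it; z points along the fingers, y is the direction in which the jaws open and shut (so a half turn about z gives the same grasp; the last joint's range is limited). The gripper opens to 85 mm and grips with 20 to 120 N. Pads are 22 mm wide; open, the fingers measure 114 mm over their backs; the gripper's body (76 mm by 85 mm) begins 54 mm behind the grasp point. The pads swing forward as they close: fully open they stand 13 mm farther back than shut.
Start: joints at [1.254, 0.591, 0.048, 1.609, -0.033, 0.943, -0.034], TCP at [0.16, -0.707, 0.231] pointing down, gripper open.
Joint ranges: [-2.69, 2.69], [-0.47, 2.24], [-1.27, 1.36], [0.19, 2.51], [-1.53, 4.68], [0.08, 2.07], [-3.09, 3.09]. Speed limits (rad/s): [2.57, 2.57, 3.14, 3.14, 3.14, 3.14, 3.14].

### API

Orientations are given as a unit quaternion [w, x, y, z].
In Python, from cell import get_state, snapshot, calibration, ctrl gives the robot as it stands. The module is installed in compiled form; this text tells all that it offers.
- The arm moves only by the tool arm_command, never from a script. Its argument "commands" is a list of rows, each an object with "dp": the shift along the tool's x, y, z in cm, a list of three; "roll": the turn about the tool's z in rad; "fingers": the closure, from 0 (fully open) to 1 (shut). A call has 1 to 5 rows; each row shifts and turns the pose as measured when the row begins, along the tool's axes as they then stand; what a row does not reach is not made up. A row lasts 1/8 s, in which the tool goes at most 62.5 mm and 10.7 degrees, less where a joint would pass 70% of its speed; a pose out of reach is approached as far as the arm can. A call is refused whole if a number of a shift passes 6.25 or a number of a turn 0.188, either way. A call with a gripper value outside its range is refused whole. The fingers move at their own pace and stop on an object; "squeeze" is the grip in N (left out, the last holds). Time passes only in rows, so rows that do not move let the fingers close. It gives the time, the measured TCP pose, the force and the opening at its end, in the units of the state.
- get_state(): the state, without advancing time (a new reading comes with each control period).
- snapshot(name): name is "scene" or "top"; returns the picture (400x640x3 uint8, red, green, blue); there is no depth.
- calibration(name): a dict with "K" (3x3 intrinsics, pixels), "distortion" ([k1, k2, p1, p2, k3] as OpenCV has them; the pictures are not rectified), "camera_from_world" (4x4, takes a point from world to camera coordinates). Camera axes: x right, y down, z forward; pixel columns grow to the right and rows downward; lengths in m; the calibration is good to about 2 mm. A picture is of the moment at which its call begins. calibration takes no time and is no camera call.
- ctrl.job_done(): hands the job in, once; it reports no verdict.
The state is a dict: "time_s": time; "joints": joint angles; "qvel": joint speeds; "joint_efforts": joint torques, N m; "eef_pos": TCP position; "tcp_rot": TCP orientation; "contact_force": force on the tool from outside, world axes, zero at the start; "torque": the same for the moment, N m; "grip_width": finger opening in m.
Only numpy, scipy, OpenCV 4.12 (cv2) and the standard library are available. Lean on these libraries where they do the work, as an engineer would, in place of code of your own. Each camera call takes 0.05 s, during which the arm holds its last target. There are 200 camera calls.

### The job

Soldering is over: take the hook pole from its rest, hook it into the ring eye on the fume extractor's air flap and pull the flap upright until it is fully shut in its catches, pulling firmly but not wrenching it, and touching the extractor with nothing but the pole. Then unhook the pole and lay it back in the two saddles of its rest, hook down, with the flap still shut and the other things on the bench left where they stand.

Things in the scene. Friction and masses are not known exactly. Their poses are not given: they have to be found in the camera images.
- pole: The hook pole. Origin in its 22 x 22 mm square wooden handle, x along it to the hook, z up as it lies. Handle from x = -160 to +50 mm, then an 8 mm steel rod to x = 135 mm, where it turns straight down as an 8 mm hook pin, rounded tip 30 mm below the axis. 0.13 to 0.21 kg. It lies level in its rest, origin between the saddles, 71 mm above the bench; gripped across y there.
- hook (a point): Point on the axis of the pole's hook pin: x = 135, y = 0, z = -17 mm in the pole's frame, 13 mm above the pin's tip and 13 mm below the underside of the rod.
- rest: The pole's fixed dark wooden rest; origin on the bench, x along the lying pole to the hook. Two saddles, 12 mm thick, at x = -100 and +40 mm; notch floors 60 mm above the bench, 27 mm wide for the 22 mm handle, flaring out up to 86 mm. Base board 60 mm wide, 8 mm thick, from x = -135 to +75 mm.
- hood: The fume extractor, a fixed grey box 146 mm high, 190 mm wide (y), carrying the flap between two upright cheeks (150 mm apart, tops 274 mm above the bench, from x = -12 to +106 mm). Origin on the bench below the flap's hinge line; x from front to back (away from the robot at yaw 0), z up. Front face at x = -25 mm.
- flap (a joint): Angle of the air flap: 0 = upright and shut (hard stop), growing as it leans back (hood's +x). It begins 0.6 to 0.85 open. The stiff hinge holds it where it is left; a pull of 5 to 9 N at the ring swings it. Over the last 0.1 rad sprung ball catches take up to 15 N, then hold it shut. The ring drags on the pin. Over 22 N on the ring or extractor bends it.
- flap_hinge (a point): Middle of the flap's hinge line, 150 mm above the bench, over the hood's origin; its frame turns with the flap: y the level hinge axis, z along the flap (117 mm wide, 124 mm long, 5 mm thick), x to the back.
- eye (a point): Centre of the ring eye on the flap's front near its top edge, in the flap_hinge frame at x = -26, z = 112 mm. 5 mm wire, 20 mm inside. Its sprung bolt draws out of the flap (-x) by up to 11 mm under pull, near fully at 13 N, and springs back. z is the ring's axis: it leans 0.35 rad to the front when the flap is shut, turns with the flap, is upright at 0.35. The pin enters from above.
- tin: Bystander: closed tin can, 72 mm wide, 85 mm high; origin under its centre. It and the rest swap sides.
- glue: Bystander: small white glue bottle, 32 mm wide, 75 mm high; origin under its centre.
- tape: Bystander: roll of tape lying flat, 100 mm wide, 45 mm high; origin under its centre.
There are look-alikes about, which are no part of the job. Leave any pink look-alike of the rest alone.

How it is judged:
On the way, in this order (a step that is already met when the one before it is completed fails the run):
1. the hook pin is in the ring eye (distance between hook and eye below 0.016 m), for 0.2 s.
2. the flap is fully shut with the hook still in the eye (value of joint flap below 0.02 rad and distance between hook and eye below 0.02 m), for 0.2 s.
At the end, for the whole second after the job is handed in: The flap is shut (within 0.02 rad of upright) and the pole lies still in both saddles of its rest, hook down, its origin within 50 mm of the rest's middle along it, within 8 mm sideways and 5 mm in height of where it lay, along the rest within 0.12 rad (value of joint flap below 0.02 rad and horizontal distance between pole and rest below 0.05 m and z of pole in the frame of rest between 0.066 and 0.076 m and y of pole in the frame of rest between -0.008 and 0.008 m and angle between pole's own z axis and vertical below 0.1 rad and angle between the x axis of pole and the x axis of rest, either way round below 0.12 rad and linear speed of pole below 0.01 m/s); the robot touches nothing.
It fails at once if the pole presses or pulls on the extractor or its flap with more than 22 N (contact force between pole and hood above 22 N).
It fails at once if the gripper or arm touches the extractor or its flap (contact force between any of the fingers, the arm and hood above 0.5 N).
It fails at once if a bystander is moved (distance of any of tin, glue, tape from where it was at the start of the episode above 0.02 m).
It also fails if it takes over 72 s, if anything falls off the work surface, if the arm or the gripper's body presses on something with over 40 N, if the wrist force passes 120 N, or if a joint passes its speed limit or range.

## Working session

There is one attempt and no reset: what is moved stays moved. The work goes in short steps, Python scripts to look and compute and a tool call to move; the robot and the scene stay as the last step left them, time stands still between calls to the robot, and variables do not carry over. Pictures are saved under pics/ and viewed, about 8 in all and at most 12, crops included, and the job is handed in when it is done.

Besides the shell and the picture viewer there is one more tool, called by a JSON object that holds its "api" and its "payload". arm_command: Moves the arm, as the interface text tells. Its arguments: {"type":"object","properties":{"commands":{"type":"array"},"squeeze":{"type":"number"}},"required":["commands"]}

```bash
mkdir -p pics; cat > h.py <<'E'
import numpy as np, cv2
from cell import get_state, snapshot, calibration, ctrl
from scipy.spatial.transform import Rotation as R
def cal(n):
    c=calibration(n); return np.array(c["K"],float),np.array(c["distortion"],float),np.array(c["camera_from_world"],float)
def proj(n,P):
    K,d,T=cal(n); return cv2.projectPoints(np.atleast_2d(np.array(P,float)),cv2.Rodrigues(T[:3,:3])[0],T[:3,3],K,d)[0][:,0]
def ray(n,uv):
    K,d,T=cal(n); p=cv2.undistortPoints(np.array([[uv]],float),K,d)[0,0]
    return -T[:3,:3].T@T[:3,3], T[:3,:3].T@np.array([p[0],p[1],1])
def atz(n,uv,z):
    o,v=ray(n,uv); return o+v*(z-o[2])/v[2]
def tri(uv1,uv2):
    A=[];b=[]
    for n,uv in(("scene",uv1),("top",uv2)):
        o,v=ray(n,uv); v/=np.linalg.norm(v); M=np.eye(3)-np.outer(v,v); A.append(M);b.append(M@o)
    return np.linalg.lstsq(np.vstack(A),np.hstack(b),rcond=None)[0]
def save(n,f,crop=None,s=1):
    im=snapshot(n)[:,:,::-1]
    if crop: x0,y0,x1,y1=crop; im=im[y0:y1,x0:x1]
    cv2.imwrite("pics/"+f,cv2.resize(im,None,fx=s,fy=s,interpolation=cv2.INTER_CUBIC))
def rot(): 
    q=get_state()["tcp_rot"]; return R.from_quat([q[1],q[2],q[3],q[0]])
E
python3 - <<'E'
from h import *
save("scene","s0.png");save("top","t0.png")
for n in("scene","top"):
    K,d,T=cal(n);print(n,K[0,0],-T[:3,:3].T@T[:3,3],T[2,:3])
s=get_state();print(s)
E
```

```text
scene 478.64855111494967 [1.08356282 0.20463365 1.04925811] [-0.55558478 -0.19172902 -0.80905224]
top 486.5643250146419 [0.24477277 0.02454763 1.47076625] [ 0.15951676 -0.01352005 -0.98710264]
{'time_s': 0.1, 'joints': array([ 1.25449497,  0.59205634,  0.04829165,  1.60967381, -0.03327168,
        0.94266856, -0.03367563]), 'qvel': array([ 0.00013987, -0.00340501,  0.00077068, -0.00243205, -0.00036003,
       -0.00046768,  0.00088082]), 'joint_efforts': array([ 4.35664260e-03, -5.50002193e+01,  1.55305222e+00, -1.98827451e+01,
        9.68822365e-03,  3.74650204e-03,  7.53162652e-06]), 'eef_pos': array([ 0.16004924, -0.70636964,  0.23024159]), 'tcp_rot': array([-9.85538800e-04,  9.93793500e-01,  1.11236129e-01, -1.75721324e-04]), 'contact_force': array([-0.7151992 ,  0.69471389, -0.22098164]), 'torque': array([-0.01900725, -0.01236124,  0.00508035]), 'grip_width': 0.0852963467017967}
```

View pics/s0.png

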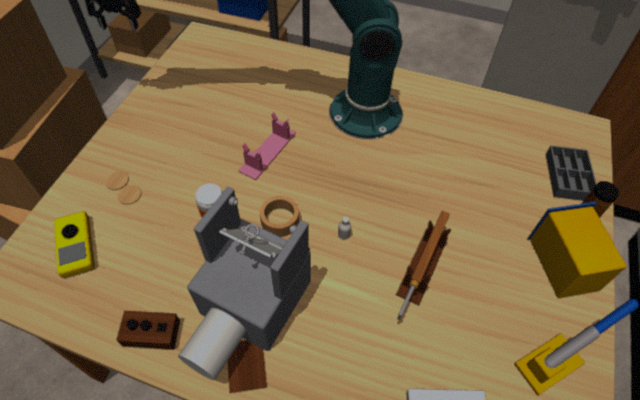

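View pics/t0.png

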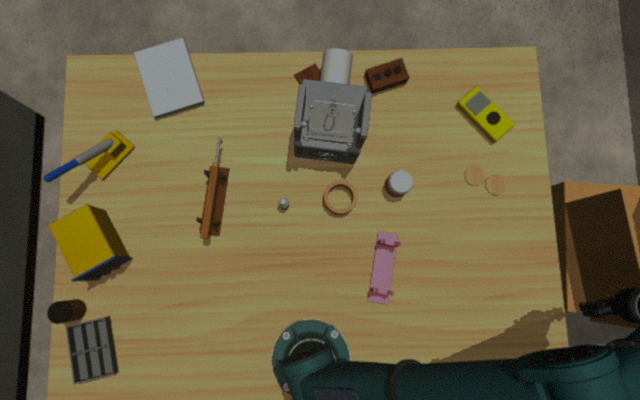

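Scene image: pole with wooden handle (430,245) on its dark rest, hood (255,270), ring around (253,232). Top image: pole (212,200), hood (332,118), ring (330,120). Possible confusions: the blue-handled tool (scene 600,330 / top 80,160) and the pink rest (scene 267,150 / top 383,268). I choose the wooden square handle on the dark rest. Close crops next.

```bash
python3 - <<'E'
from h import *
save("scene","s1.png",(180,180,460,330),2.8)
save("top","t1.png",(190,40,390,240),3)
E
```

```text
(no output)
```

View pics/s1.png

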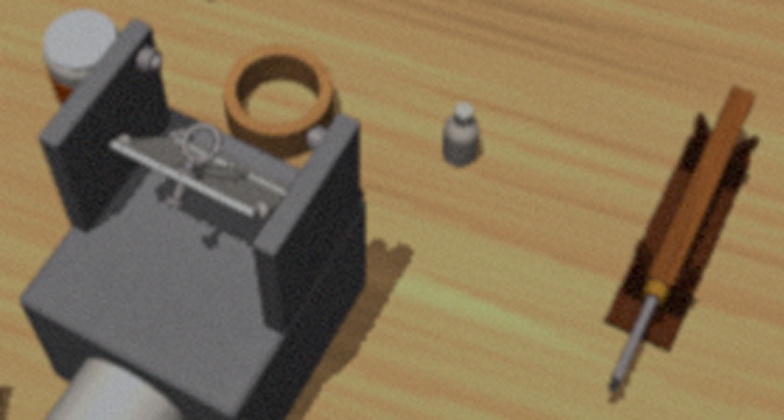

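View pics/t1.png

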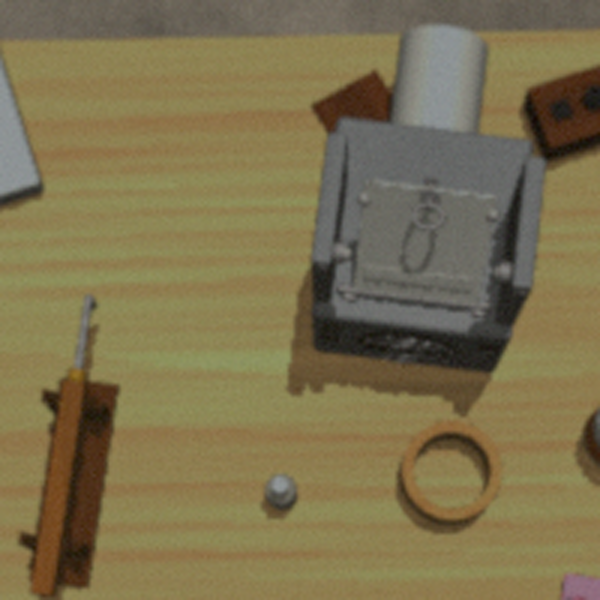

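Crops confirm: pole handle from top-crop (43,595) to ferrule (72,375) and hook (90,300); ring at scene-crop (203,141), top-crop (430,214); cheek tops visible.

```bash
python3 - <<'E'
from h import *
S=lambda x,y:(180+(x+.5)/2.8-.5,180+(y+.5)/2.8-.5)
T=lambda x,y:(190+(x+.5)/3-.5,40+(y+.5)/3-.5)
print("ring",tri(S(203,141),T(430,214)))
print("junction",tri(S(655,290),T(73,375)), "hook corner",tri(S(614,383),T(90,298)))
print("handle back",tri(S(741,92),T(43,592)))
for p in [(43,592),(72,377)]: print("handle z.082",atz("top",T(*p),.082))
print("hook z.07",atz("top",T(90,298),.073))
for n,p in dict(Lb=(342,122),Lf=(322,262),Rb=(535,158),Rf=(522,287)).items(): print("T",n,atz("top",T(*p),.274))
for n,p in dict(Rb=(55,136),Rf=(140,26),Lb=(265,243),Lf=(348,122)).items(): print("S",n,atz("scene",S(*p),.274))
for n,p in dict(tin=((82,30),.085),glue=((462,110),.075),tape=((280,75),.045)).items(): print(n,atz("scene",S(*p[0]),p[1]))
print("S flap edge L,R",atz("scene",S(255,212),.23),atz("scene",S(115,142),.23))
print(rot().as_matrix())
E
```

```text
ring [ 0.65723033 -0.0697106   0.25964004]
junction [0.56486674 0.26600712 0.07858783] hook corner [0.64578907 0.25324831 0.06403565]
handle back [0.35425561 0.29423181 0.08186046]
handle z.082 [0.35423471 0.29430008 0.082     ]
handle z.082 [0.56198132 0.26760833 0.082     ]
hook z.07 [0.64324654 0.25168223 0.073     ]
T Lb [0.73726975 0.00233028 0.274     ]
T Lf [0.61287199 0.02261226 0.274     ]
T Rb [ 0.70085812 -0.16260888  0.274     ]
T Rf [ 0.58682468 -0.14629333  0.274     ]
S Rb [ 0.69563178 -0.15960411  0.274     ]
S Rf [ 0.59037076 -0.14538149  0.274     ]
S Lb [0.72220384 0.00664987 0.274     ]
S Lf [0.61647444 0.02488633 0.274     ]
tin [ 0.49204977 -0.27800668  0.085     ]
glue [0.45119469 0.06772292 0.075     ]
tape [ 0.45181736 -0.10423413  0.045     ]
S flap edge L,R [ 0.68171465 -0.02027978  0.23      ] [ 0.66329491 -0.13709219  0.23      ]
[[ 9.75275358e-01  2.20992814e-01 -3.89484366e-04]
 [ 2.20993141e-01 -9.75274446e-01  1.33694720e-03]
 [-8.43984253e-05 -1.38996504e-03 -9.99999030e-01]]
```

{"api": "arm_command", "payload": {"commands": [{"dp":[0,0,0],"roll":0.175,"fingers":0},{"dp":[0,0,0],"roll":0.175,"fingers":0},{"dp":[2.55,-5.4,0],"roll":0,"fingers":0},{"dp":[2.55,-5.4,0],"roll":0,"fingers":0},{"dp":[2.55,-5.4,0],"roll":0,"fingers":0}], "squeeze": 60}}

```text
time_s: 0.82
eef_pos: [0.2556, -0.5578, 0.2288]
tcp_rot: [0.001, 0.997, -0.075, -0.001]
contact_force: [1.4, -0.8, -0.2]
grip_width: 0.0853
```

{"api": "arm_command", "payload": {"commands": [{"dp":[2.55,-5.4,0],"roll":0,"fingers":0},{"dp":[2.55,-5.4,0],"roll":0,"fingers":0},{"dp":[2.55,-5.4,0],"roll":0,"fingers":0},{"dp":[2.55,-5.4,0],"roll":0,"fingers":0},{"dp":[2.55,-5.4,0],"roll":0,"fingers":0}]}}

```text
time_s: 1.45
eef_pos: [0.4269, -0.3013, 0.2285]
tcp_rot: [0.001, 0.997, -0.075, -0.0]
contact_force: [1.3, 0.1, -0.1]
grip_width: 0.0851
```

{"api": "arm_command", "payload": {"commands": [{"dp":[0,-5.8,0],"roll":0,"fingers":0},{"dp":[0,-5.8,0],"roll":0,"fingers":0},{"dp":[0,-5.8,0],"roll":0,"fingers":0},{"dp":[0,-5.8,0],"roll":0,"fingers":0},{"dp":[0,-5.8,0],"roll":-0.02,"fingers":0}]}}

```text
time_s: 2.08
eef_pos: [0.4744, -0.005, 0.2288]
tcp_rot: [0.002, 0.998, -0.064, 0.003]
contact_force: [1.3, -0.7, 0.4]
grip_width: 0.0855
```

{"api": "arm_command", "payload": {"commands": [{"dp":[0,-5.8,0],"roll":0,"fingers":0},{"dp":[0,-5.8,0],"roll":0,"fingers":0},{"dp":[0,-5.8,0],"roll":0,"fingers":0},{"dp":[0,-5,0],"roll":0,"fingers":0},{"dp":[0,0,0],"roll":0,"fingers":0}]}}

```text
time_s: 2.7
eef_pos: [0.5035, 0.2312, 0.2291]
tcp_rot: [-0.0, 0.998, -0.059, 0.005]
contact_force: [-0.7, -0.9, 0.0]
grip_width: 0.0854
```

```bash
cat > g.py <<'E'
from h import *
import sys
t=np.array([float(a) for a in sys.argv[1:4]]); yaw=float(sys.argv[4])
s=get_state(); Rm=rot().as_matrix(); y=np.arctan2(Rm[1,0],Rm[0,0])
print("t",round(s["time_s"],2),"pos",s["eef_pos"].round(4),"yaw",y.round(4),"tilt",Rm[:2,2].round(4),"dp cm",(Rm.T@(t-s["eef_pos"])*100).round(2),"roll",(y-yaw).round(3),"F",s["contact_force"].round(1),"grip",round(s["grip_width"],4),"joints",s["joints"].round(2))
E
python3 g.py .5127 .274 .052 -.128
```

```text
t 2.7 pos [0.5035 0.2312 0.2291] yaw -0.1188 tilt [0.0093 0.0004] dp cm [ 0.25 -4.33 17.72] roll 0.009 F [-0.7 -0.9  0. ] grip 0.0854 joints [-0.47  0.38 -0.05  2.    0.04  0.75 -2.24]
```

{"api": "arm_command", "payload": {"commands": [{"dp":[-0.65,-4.4,0],"roll":0.009,"fingers":0},{"dp":[0,0,5],"roll":0,"fingers":0},{"dp":[0,0,4],"roll":0,"fingers":0},{"dp":[0,0,0],"roll":0,"fingers":0}]}}

```text
time_s: 3.2
eef_pos: [0.5048, 0.2739, 0.138]
tcp_rot: [0.0, 0.998, -0.066, 0.006]
contact_force: [-0.4, -0.5, -0.4]
grip_width: 0.0853
```

```bash
python3 - <<'E'
from h import *
save("scene","s2.png",(360,170,480,330),3.75)
E
python3 g.py .503 .2753 .052 -.128
```

```text
t 3.25 pos [0.5059 0.2741 0.1395] yaw -0.1319 tilt [0.0146 0.0005] dp cm [-0.43 -0.06  8.75] roll -0.004 F [ 0.5 -0.8  0. ] grip 0.0851 joints [-0.54  0.52 -0.05  2.03  0.06  0.58 -2.34]
```

View pics/s2.png

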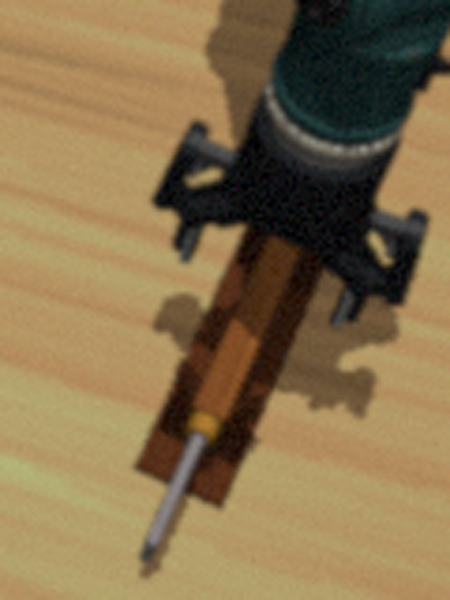

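The gripper straddles the handle squarely (fingertips at crop (185,245) and (345,310), handle between). Descending and gripping.

{"api": "arm_command", "payload": {"commands": [{"dp":[-0.4,0,4],"roll":0,"fingers":0},{"dp":[0,0,3],"roll":0,"fingers":0},{"dp":[0,0,1.6],"roll":0,"fingers":0},{"dp":[0,0,0],"roll":0,"fingers":0}]}}

```text
time_s: 3.75
eef_pos: [0.5102, 0.2748, 0.0592]
tcp_rot: [-0.004, 0.998, -0.068, 0.013]
contact_force: [-0.0, 0.8, -1.1]
grip_width: 0.0853
```

```bash
python3 g.py .503 .2753 .052 -.128
```

```text
t 3.75 pos [0.5102 0.2748 0.0592] yaw -0.1368 tilt [0.0271 0.0061] dp cm [-0.74  0.06  0.7 ] roll -0.009 F [-0.   0.8 -1.1] grip 0.0853 joints [-0.55  0.65 -0.03  2.06  0.07  0.4  -2.35]
```

{"api": "arm_command", "payload": {"commands": [{"dp":[-0.5,0,0.7],"roll":-0.009,"fingers":0},{"dp":[0,0,0],"roll":0,"fingers":1},{"dp":[0,0,0],"roll":0,"fingers":1},{"dp":[0,0,0],"roll":0,"fingers":1},{"dp":[0,0,0],"roll":0,"fingers":1}], "squeeze": 90}}

```text
time_s: 4.38
eef_pos: [0.5074, 0.2764, 0.0557]
tcp_rot: [-0.006, 0.998, -0.064, 0.016]
contact_force: [0.3, -0.5, 0.8]
grip_width: 0.0205
```

{"api": "arm_command", "payload": {"commands": [{"dp":[0,0,0],"roll":0,"fingers":1},{"dp":[0,0,0],"roll":0,"fingers":1},{"dp":[0,0,0],"roll":0,"fingers":1}]}}

```text
time_s: 4.75
eef_pos: [0.5073, 0.2763, 0.0557]
tcp_rot: [-0.005, 0.998, -0.064, 0.016]
contact_force: [0.3, 0.3, 1.2]
grip_width: 0.0205
```

```bash
python3 g.py .503 .2753 .052 -.128
```

```text
t 4.75 pos [0.5073 0.2763 0.0557] yaw -0.1285 tilt [0.0322 0.0089] dp cm [-0.42  0.16  0.35] roll -0.0 F [0.3 0.3 1.2] grip 0.0205 joints [-0.56  0.65 -0.03  2.07  0.08  0.38 -2.36]
```

```bash
cat > p.py <<'E'
from h import *
import sys, json
if sys.argv[1]=="init":
    s=get_state(); Rt=rot(); Rp=R.from_euler("z",-.128); o=np.array([.5127,.274,.071])
    json.dump(dict(o=Rt.inv().apply(o-s["eef_pos"]).tolist(),q=(Rt.inv()*Rp).as_quat().tolist()),open("grasp.json","w"))
d=json.load(open("grasp.json"))
def pole():
    s=get_state();Rt=rot();return s["eef_pos"]+Rt.apply(d["o"]), Rt*R.from_quat(d["q"])
HY=-.155; HO=np.array([.612,-.061,.15])
def rep(target,yaw,pt):  # bring pole-frame point pt to the target
    s=get_state();Rt=rot();o,Rp=pole(); y=Rp.as_euler("ZYX"); roll=y[0]-yaw
    dz=R.from_euler("z",-roll); p=s["eef_pos"]+dz.apply(o+Rp.apply(pt)-s["eef_pos"])
    print("t",round(s["time_s"],2),"pt now",(o+Rp.apply(pt)).round(4),"ypr",y.round(3),"roll",roll.round(3),"dp after roll cm",(( dz*Rt).inv().apply(target-p)*100).round(2),"F",s["contact_force"].round(1),"grip",round(s["grip_width"],4))
hook=np.array([.135,0,-.017])
if __name__=="__main__":
    if sys.argv[1]=="hook":
        rep(np.array([float(a) for a in sys.argv[2:5]]),HY,hook)
    if sys.argv[1]=="pole":
        rep(np.array([float(a) for a in sys.argv[2:5]]),float(sys.argv[5]),np.zeros(3))
E
python3 p.py init; python3 p.py hook .657 -.07 .302
```

```text
t 4.75 pt now [0.6466 0.2568 0.054 ] ypr [-0.128  0.     0.   ] roll 0.027 dp after roll cm [  6.85  31.42 -25.01] F [0.3 0.3 1.2] grip 0.0205
```

{"api": "arm_command", "payload": {"commands": [{"dp":[0,0,-2],"roll":0,"fingers":1},{"dp":[0,0,-4],"roll":0,"fingers":1},{"dp":[0,0,-5],"roll":0,"fingers":1},{"dp":[0,0,-5],"roll":0,"fingers":1},{"dp":[0,0,-5],"roll":0,"fingers":1}]}}

```text
time_s: 5.38
eef_pos: [0.497, 0.2727, 0.2649]
tcp_rot: [-0.001, 0.998, -0.063, 0.01]
contact_force: [0.7, -0.2, -1.2]
grip_width: 0.0207
```

```bash
python3 p.py hook .61 -.06 .31;python3 p.py hook .657 -.07 .302
```

```text
t 5.38 pt now [0.6363 0.2534 0.2617] ypr [-0.126  0.011 -0.009] roll 0.029 dp after roll cm [ 2.34 30.95 -4.91] F [ 0.7 -0.2 -1.2] grip 0.0207
t 5.38 pt now [0.6363 0.2534 0.2617] ypr [-0.126  0.011 -0.009] roll 0.029 dp after roll cm [ 7.12 31.21 -4.01] F [ 0.7 -0.2 -1.2] grip 0.0207
```

{"api": "arm_command", "payload": {"commands": [{"dp":[0,0,-5],"roll":0.029,"fingers":1},{"dp":[0,1,-2],"roll":0,"fingers":1},{"dp":[0,5,0],"roll":0,"fingers":1},{"dp":[0,5,0],"roll":0,"fingers":1},{"dp":[0,5,0],"roll":0,"fingers":1}]}}

```text
time_s: 6.0
eef_pos: [0.4717, 0.1165, 0.3393]
tcp_rot: [-0.005, 0.997, -0.073, 0.014]
contact_force: [1.3, -0.7, -1.6]
grip_width: 0.0204
```

{"api": "arm_command", "payload": {"commands": [{"dp":[0,5,0],"roll":0,"fingers":1},{"dp":[0,5,0],"roll":0,"fingers":1},{"dp":[0,3,0],"roll":0,"fingers":1},{"dp":[0,0,0],"roll":0,"fingers":1}]}}

```text
time_s: 6.5
eef_pos: [0.4485, -0.021, 0.3359]
tcp_rot: [-0.004, 0.997, -0.076, 0.013]
contact_force: [0.5, 0.2, -1.2]
grip_width: 0.0204
```

```bash
python3 p.py hook .657 -.07 .302
```

```text
t 6.5 pt now [ 0.5873 -0.0439  0.3335] ypr [-0.152  0.005 -0.002] roll 0.003 dp after roll cm [7.21 1.49 3.32] F [ 0.5  0.2 -1.2] grip 0.0204
```

{"api": "arm_command", "payload": {"commands": [{"dp":[2,1,1],"roll":0,"fingers":1},{"dp":[2,0.5,1],"roll":0,"fingers":1},{"dp":[0.7,0,0.7],"roll":0,"fingers":1},{"dp":[0,0,0],"roll":0,"fingers":1}]}}

```text
time_s: 7.0
eef_pos: [0.4935, -0.0389, 0.3081]
tcp_rot: [-0.006, 0.997, -0.073, 0.012]
contact_force: [-0.8, 0.9, -1.6]
grip_width: 0.0206
```

```bash
python3 p.py hook .657 -.07 .302; python3 - <<'E'
from h import *
import p
a=snapshot("scene")[:,:,::-1];b=snapshot("top")[:,:,::-1]
o,Rp=p.pole(); tip=o+Rp.apply([.135,0,-.03]); top=o+Rp.apply([.135,0,.004])
for n in("scene","top"): print(n,proj(n,[tip,top,[.657,-.0695,.257]]).round(1))
A=cv2.resize(a[190:270,205:305],None,fx=6,fy=6,interpolation=3); B=cv2.resize(b[80:180,285:385],None,fx=5,fy=5,interpolation=3)
cv2.imwrite("pics/s3.png",A);cv2.imwrite("pics/t3.png",B)
E
```

```text
t 7.0 pt now [ 0.6324 -0.0611  0.3054] ypr [-0.147  0.008 -0.   ] roll 0.008 dp after roll cm [2.56 0.39 0.39] F [-0.8  0.9 -1.6] grip 0.0206Traceback (most recent call last):
  File "<stdin>", line 2, in <module>
  File "p.py", line 3, in <module>
    if sys.argv[1]=="init":
       ~~~~~~~~^^^
IndexError: list index out of range
```

```bash
cat > look.py <<'E'
from h import *
import p,sys
k=sys.argv[1]
a=snapshot("scene")[:,:,::-1];b=snapshot("top")[:,:,::-1]
o,Rp=p.pole(); tip=o+Rp.apply([.135,0,-.03]); top=o+Rp.apply([.139,0,0])
for n in("scene","top"): print(n,"tip,rod end,eye",proj(n,[tip,top,[.657,-.0695,.257]]).round(1).tolist())
A=cv2.resize(a[190:270,205:305],None,fx=5,fy=5,interpolation=3); B=cv2.resize(b[80:160,285:385],None,fx=5,fy=5,interpolation=3)
cv2.imwrite(f"pics/{k}.png",np.hstack([A[:,:400],B[:,:400]]))
E
python3 look.py v3
```

```text
scene tip,rod end,eye [[258.8, 211.4], [256.2, 203.9], [251.4, 230.5]]
top tip,rod end,eye [[330.1, 116.6], [331.0, 111.1], [332.1, 111.7]]
```

View pics/v3.png

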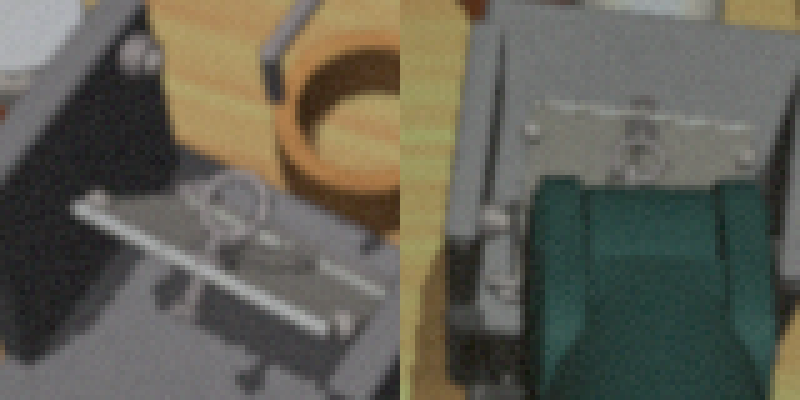

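{"api": "arm_command", "payload": {"commands": [{"dp":[1.6,0.3,0.4],"roll":0.008,"fingers":1},{"dp":[1.2,0.2,0.6],"roll":0,"fingers":1},{"dp":[0,0,0],"roll":0,"fingers":1}]}}

```text
time_s: 7.48
eef_pos: [0.5225, -0.048, 0.2996]
tcp_rot: [-0.006, 0.997, -0.077, 0.014]
contact_force: [-0.6, -0.2, -1.9]
grip_width: 0.0205
```

```bash
python3 p.py hook .660 -.0698 .292;python3 look.py v4
```

```text
t 7.47 pt now [ 0.6612 -0.0712  0.2973] ypr [-0.154  0.005  0.001] roll 0.001 dp after roll cm [-0.15 -0.13  0.52] F [-0.6 -0.2 -1.9] grip 0.0205
scene tip,rod end,eye [[248.6, 224.0], [245.7, 216.9], [251.4, 230.5]]
top tip,rod end,eye [[333.3, 106.9], [334.3, 101.2], [332.1, 111.7]]
```

View pics/v4.png

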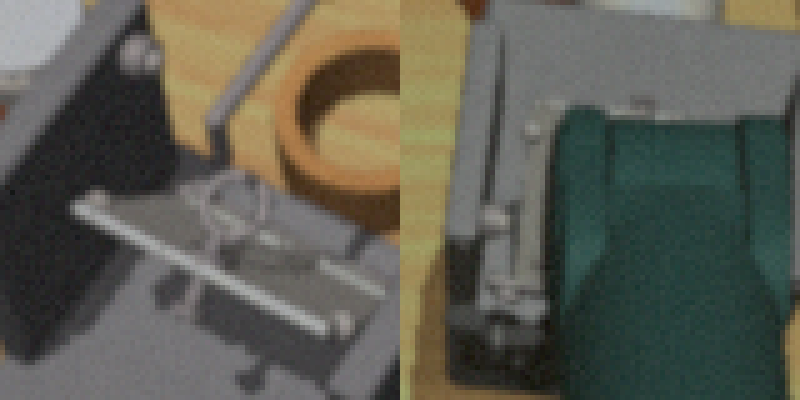

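```bash
python3 - <<'E'
from h import *
from scipy.optimize import least_squares
print("ring tri",tri((252.6,230.3),(333.2,111.6)))
# hook frame target so tip pixel (pred+(.4,-2)) equals ring-centre pixel for tip at ring height
for ze in(.256,.260):
  e=atz("scene",(252.6,230.4),ze); et=atz("top",(333.2,111.6),ze)
  f=lambda v: proj("scene",[[v[0],v[1],ze]])[0]+np.array([.4,-2])-np.array([252.6,230.4])
  print(ze,"eye scene",e,"eye top",et,"tip cmd",least_squares(f,[.65,-.07]).x)
E
```

```text
ring tri [ 0.65627923 -0.06995417  0.25722467]
0.256 eye scene [ 0.65534061 -0.06770926  0.256     ] eye top [ 0.65757014 -0.07250863  0.256     ] tip cmd [ 0.65980377 -0.06658753]
0.26 eye scene [ 0.65749992 -0.06633598  0.26      ] eye top [ 0.65621087 -0.07218904  0.26      ] tip cmd [ 0.66194057 -0.0652199 ]
```

{"api": "arm_command", "payload": {"commands": [{"dp":[-0.2,-0.4,0.5],"roll":0,"fingers":1},{"dp":[0,0,0],"roll":0,"fingers":1}]}}

```text
time_s: 7.82
eef_pos: [0.5196, -0.0429, 0.2944]
tcp_rot: [-0.006, 0.997, -0.077, 0.013]
contact_force: [-0.8, -0.2, -1.9]
grip_width: 0.0203
```

```bash
python3 p.py hook .660 -.067 .275
```

```text
t 7.83 pt now [ 0.6583 -0.0661  0.2919] ypr [-0.154  0.006  0.001] roll 0.001 dp after roll cm [0.14 0.07 1.7 ] F [-0.8 -0.2 -1.9] grip 0.0203
```

{"api": "arm_command", "payload": {"commands": [{"dp":[0.15,0.05,0.8],"roll":0,"fingers":1},{"dp":[0,0,0.6],"roll":0,"fingers":1},{"dp":[0,0,0],"roll":0,"fingers":1}]}}

```text
time_s: 8.2
eef_pos: [0.521, -0.0434, 0.2794]
tcp_rot: [-0.006, 0.997, -0.077, 0.013]
contact_force: [0.0, 0.3, -2.0]
grip_width: 0.0203
```

```bash
python3 p.py hook .660 -.067 .258; python3 look.py v5
```

```text
t 8.2 pt now [ 0.6598 -0.0665  0.2769] ypr [-0.153  0.006  0.001] roll 0.002 dp after roll cm [-0.02  0.05  1.89] F [ 0.   0.3 -2. ] grip 0.0203
scene tip,rod end,eye [[251.7, 230.2], [249.0, 223.3], [251.4, 230.5]]
top tip,rod end,eye [[331.1, 109.6], [332.0, 104.1], [332.1, 111.7]]
```

View pics/v5.png

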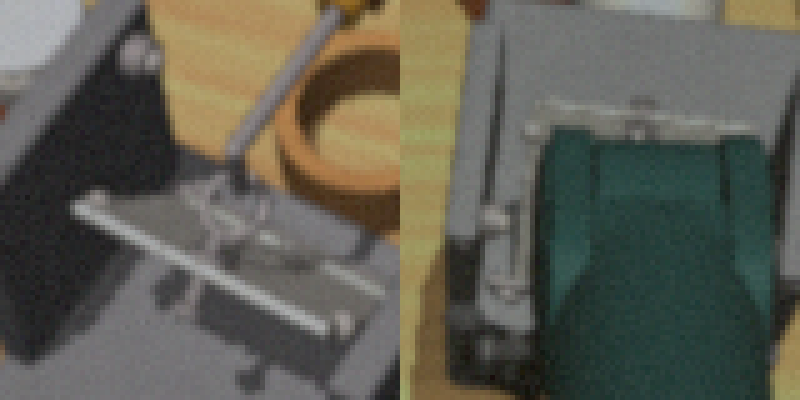

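Pin tip at crop (240,193), just over the ring centre (238,203): aligned. Lowering gently.

{"api": "arm_command", "payload": {"commands": [{"dp":[0,0,0.5],"roll":0,"fingers":1},{"dp":[0,0,0.4],"roll":0,"fingers":1}]}}

```text
time_s: 8.55
eef_pos: [0.5222, -0.0435, 0.271]
tcp_rot: [-0.006, 0.997, -0.077, 0.014]
contact_force: [0.2, -0.3, -1.6]
grip_width: 0.0203
```

{"api": "arm_command", "payload": {"commands": [{"dp":[0,0,0.4],"roll":0,"fingers":1},{"dp":[0,0,0.3],"roll":0,"fingers":1}]}}

```text
time_s: 8.8
eef_pos: [0.5224, -0.0434, 0.2634]
tcp_rot: [-0.006, 0.997, -0.077, 0.014]
contact_force: [0.7, 0.4, -1.4]
grip_width: 0.0205
```

```bash
python3 p.py hook .660 -.067 .258
```

```text
t 8.8 pt now [ 0.6611 -0.0665  0.2612] ypr [-0.153  0.004  0.001] roll 0.002 dp after roll cm [-0.11  0.05  0.32] F [ 0.7  0.4 -1.4] grip 0.0205
```

{"api": "arm_command", "payload": {"commands": [{"dp":[-0.05,0,0.25],"roll":0,"fingers":1},{"dp":[0,0,0],"roll":0,"fingers":1},{"dp":[0,0,0],"roll":0,"fingers":1}]}}

```text
time_s: 9.18
eef_pos: [0.5218, -0.0433, 0.2604]
tcp_rot: [-0.006, 0.997, -0.077, 0.014]
contact_force: [-0.9, 0.3, -2.8]
grip_width: 0.0205
```

```bash
python3 p.py hook .660 -.067 .258; python3 look.py v6
```

```text
t 9.18 pt now [ 0.6605 -0.0664  0.2581] ypr [-0.153  0.004  0.001] roll 0.002 dp after roll cm [-0.04  0.05  0.01] F [-0.9  0.3 -2.8] grip 0.0205
scene tip,rod end,eye [[252.7, 235.6], [250.0, 229.0], [251.4, 230.5]]
top tip,rod end,eye [[330.5, 112.0], [331.5, 106.6], [332.1, 111.7]]
```

View pics/v6.png

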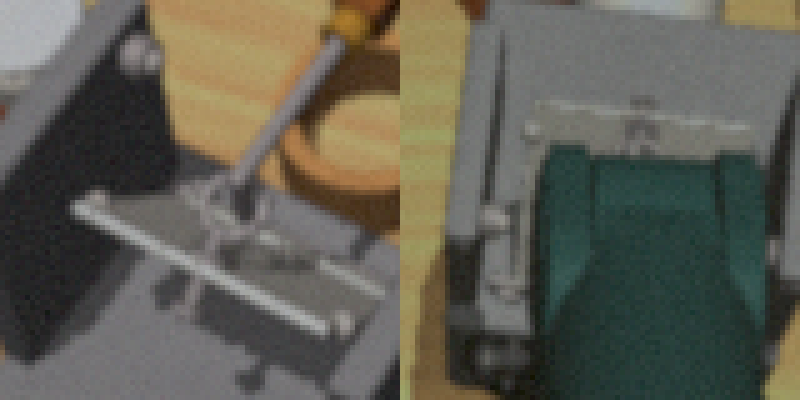

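The pin passes through the ring (crop (240,200), ring wires at 210 and 265). Pulling gently along the hood's −x.

{"api": "arm_command", "payload": {"commands": [{"dp":[-0.5,0,0],"roll":0,"fingers":1},{"dp":[-0.4,0,0],"roll":0,"fingers":1}], "squeeze": 110}}

```text
time_s: 9.52
eef_pos: [0.5155, -0.0423, 0.2613]
tcp_rot: [-0.006, 0.997, -0.077, 0.017]
contact_force: [6.0, -1.5, -1.7]
grip_width: 0.02
```

{"api": "arm_command", "payload": {"commands": [{"dp":[-0.4,0,0],"roll":0,"fingers":1},{"dp":[-0.4,0,0],"roll":0,"fingers":1}]}}

```text
time_s: 9.78
eef_pos: [0.5128, -0.0421, 0.2629]
tcp_rot: [-0.006, 0.997, -0.078, 0.024]
contact_force: [7.0, -2.3, -6.1]
grip_width: 0.02
```

```bash
python3 p.py hook .640 -.064 .260
```

```text
t 9.78 pt now [ 0.6516 -0.0654  0.2635] ypr [-0.155 -0.016  0.002] roll -0.0 dp after roll cm [-1.18  0.04  0.29] F [ 7.  -2.3 -6.1] grip 0.02
```

{"api": "arm_command", "payload": {"commands": [{"dp":[-0.6,0,-0.05],"roll":0,"fingers":1},{"dp":[-0.6,0,-0.05],"roll":0,"fingers":1}]}}

```text
time_s: 10.02
eef_pos: [0.5059, -0.0414, 0.2647]
tcp_rot: [-0.005, 0.996, -0.078, 0.03]
contact_force: [6.9, -2.5, -5.7]
grip_width: 0.0203
```

{"api": "arm_command", "payload": {"commands": [{"dp":[-0.6,0,-0.05],"roll":0,"fingers":1},{"dp":[-0.6,0,-0.05],"roll":0,"fingers":1}]}}

```text
time_s: 10.28
eef_pos: [0.4987, -0.0406, 0.2662]
tcp_rot: [-0.005, 0.996, -0.079, 0.036]
contact_force: [7.0, -1.6, -5.9]
grip_width: 0.0201
```

```bash
python3 p.py hook .640 -.064 .260
```

```text
t 10.28 pt now [ 0.6373 -0.0644  0.2701] ypr [-0.158 -0.039  0.003] roll -0.003 dp after roll cm [ 0.19 -0.02  1.02] F [ 7.  -1.6 -5.9] grip 0.0201
```

{"api": "arm_command", "payload": {"commands": [{"dp":[-0.6,0,0.25],"roll":0,"fingers":1},{"dp":[-0.6,0,0.25],"roll":0,"fingers":1}]}}

```text
time_s: 10.52
eef_pos: [0.4947, -0.0399, 0.2632]
tcp_rot: [-0.005, 0.996, -0.08, 0.045]
contact_force: [8.1, -1.8, -2.2]
grip_width: 0.0204
```

{"api": "arm_command", "payload": {"commands": [{"dp":[-0.6,0,0.25],"roll":0,"fingers":1},{"dp":[-0.6,0,0.2],"roll":0,"fingers":1}]}}

```text
time_s: 10.78
eef_pos: [0.4919, -0.0393, 0.2611]
tcp_rot: [-0.005, 0.995, -0.08, 0.055]
contact_force: [7.3, -2.5, -2.7]
grip_width: 0.0201
```

```bash
python3 p.py hook .622 -.061 .265
```

```text
t 10.78 pt now [ 0.6301 -0.0634  0.2704] ypr [-0.161 -0.078  0.006] roll -0.006 dp after roll cm [-0.9  -0.02  0.45] F [ 7.3 -2.5 -2.7] grip 0.0201
```

{"api": "arm_command", "payload": {"commands": [{"dp":[-1.1,0,0.15],"roll":0,"fingers":1},{"dp":[-1.1,0,0.15],"roll":0,"fingers":1}]}}

```text
time_s: 11.02
eef_pos: [0.4791, -0.037, 0.2591]
tcp_rot: [-0.005, 0.995, -0.081, 0.065]
contact_force: [8.0, -1.9, -3.0]
grip_width: 0.0203
```

```bash
python3 p.py hook .622 -.061 .265
```

```text
t 11.03 pt now [ 0.6171 -0.0614  0.2713] ypr [-0.163 -0.098  0.007] roll -0.008 dp after roll cm [0.39 0.01 0.68] F [ 8.  -1.9 -3. ] grip 0.0203
```

{"api": "arm_command", "payload": {"commands": [{"dp":[-1.1,0,0.3],"roll":-0.008,"fingers":1},{"dp":[-1.1,0,0.3],"roll":0,"fingers":1}]}}

```text
time_s: 11.28
eef_pos: [0.4676, -0.0356, 0.2545]
tcp_rot: [-0.005, 0.994, -0.079, 0.077]
contact_force: [7.2, -2.8, -1.4]
grip_width: 0.0204
```

```bash
python3 p.py hook .597 -.058 .264
```

```text
t 11.28 pt now [ 0.6054 -0.0594  0.2699] ypr [-0.16  -0.121  0.008] roll -0.005 dp after roll cm [-0.93  0.06  0.45] F [ 7.2 -2.8 -1.4] grip 0.0204
```

{"api": "arm_command", "payload": {"commands": [{"dp":[-1.0,0,0.3],"roll":0,"fingers":1},{"dp":[-1.0,0,0.25],"roll":0,"fingers":1}]}}

```text
time_s: 11.52
eef_pos: [0.4585, -0.0338, 0.2506]
tcp_rot: [-0.005, 0.993, -0.08, 0.088]
contact_force: [6.6, -1.7, -2.7]
grip_width: 0.0204
```

```bash
python3 p.py hook .597 -.058 .264; python3 look.py v7
```

```text
t 11.53 pt now [ 0.5958 -0.058   0.2692] ypr [-0.163 -0.144  0.011] roll -0.008 dp after roll cm [0.03 0.1  0.53] F [ 6.6 -1.7 -2.7] grip 0.0204
scene tip,rod end,eye [[268.8, 208.5], [267.7, 199.6], [251.4, 230.5]]
top tip,rod end,eye [[328.5, 134.5], [329.3, 131.2], [332.1, 111.7]]
```

View pics/v7.png

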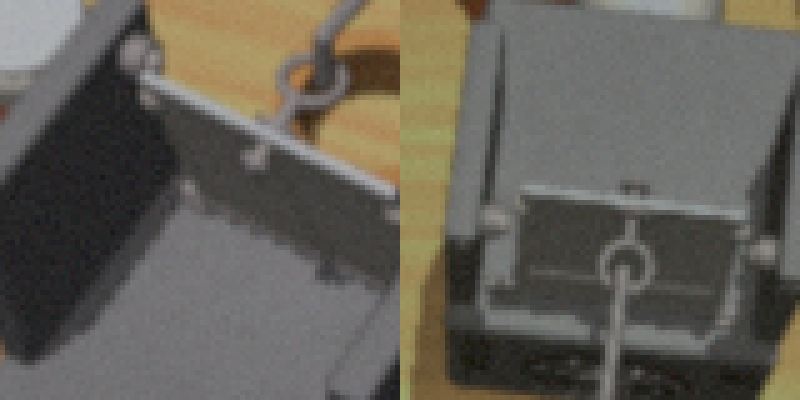

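{"api": "arm_command", "payload": {"commands": [{"dp":[-0.7,0,0.2],"roll":-0.005,"fingers":1},{"dp":[-0.6,0,0.15],"roll":0,"fingers":1}]}}

```text
time_s: 11.88
eef_pos: [0.4536, -0.0334, 0.2484]
tcp_rot: [-0.005, 0.992, -0.08, 0.097]
contact_force: [8.8, -1.6, -4.7]
grip_width: 0.0201
```

```bash
python3 p.py hook .597 -.058 .264
```

```text
t 11.88 pt now [ 0.5906 -0.0574  0.2694] ypr [-0.162 -0.162  0.013] roll -0.007 dp after roll cm [0.52 0.08 0.65] F [ 8.8 -1.6 -4.7] grip 0.0201
```

{"api": "arm_command", "payload": {"commands": [{"dp":[-0.7,0,0.1],"roll":0,"fingers":1}]}}

```text
time_s: 12.0
eef_pos: [0.4507, -0.0329, 0.2478]
tcp_rot: [-0.005, 0.992, -0.08, 0.101]
contact_force: [7.7, -2.3, -4.6]
grip_width: 0.0202
```

{"api": "arm_command", "payload": {"commands": [{"dp":[-0.7,0,0.1],"roll":0,"fingers":1}]}}

```text
time_s: 12.12
eef_pos: [0.448, -0.0324, 0.2471]
tcp_rot: [-0.005, 0.991, -0.081, 0.105]
contact_force: [10.3, -2.7, -5.8]
grip_width: 0.0199
```

```bash
python3 p.py hook .597 -.058 .264
```

```text
t 12.12 pt now [ 0.5846 -0.0568  0.2705] ypr [-0.165 -0.179  0.015] roll -0.01 dp after roll cm [1.08 0.09 0.89] F [10.3 -2.7 -5.8] grip 0.0199
```

{"api": "arm_command", "payload": {"commands": [{"dp":[-0.7,0,0.25],"roll":0,"fingers":1}]}}

```text
time_s: 12.25
eef_pos: [0.4469, -0.032, 0.2455]
tcp_rot: [-0.006, 0.99, -0.082, 0.111]
contact_force: [11.0, -3.4, -4.4]
grip_width: 0.0202
```

{"api": "arm_command", "payload": {"commands": [{"dp":[-0.7,0,0.25],"roll":0,"fingers":1}]}}

```text
time_s: 12.38
eef_pos: [0.4465, -0.0316, 0.2441]
tcp_rot: [-0.006, 0.99, -0.083, 0.118]
contact_force: [11.3, -3.6, -4.4]
grip_width: 0.0201
```

```bash
python3 p.py hook .597 -.058 .264
```

```text
t 12.38 pt now [ 0.5824 -0.0565  0.2708] ypr [-0.17  -0.203  0.019] roll -0.015 dp after roll cm [1.27 0.16 0.99] F [11.3 -3.6 -4.4] grip 0.0201
```

{"api": "arm_command", "payload": {"commands": [{"dp":[-0.95,0.05,0.15],"roll":-0.01,"fingers":1}]}}

```text
time_s: 12.5
eef_pos: [0.444, -0.0316, 0.2431]
tcp_rot: [-0.006, 0.989, -0.079, 0.124]
contact_force: [14.3, -5.1, -6.4]
grip_width: 0.0199
```

{"api": "arm_command", "payload": {"commands": [{"dp":[-1.0,0.05,0.15],"roll":0,"fingers":1}]}}

```text
time_s: 12.62
eef_pos: [0.4405, -0.0314, 0.2417]
tcp_rot: [-0.006, 0.988, -0.081, 0.13]
contact_force: [11.5, -3.1, -6.3]
grip_width: 0.0205
```

```bash
python3 p.py hook .597 -.058 .264
```

```text
t 12.62 pt now [ 0.5757 -0.0557  0.272 ] ypr [-0.166 -0.229  0.021] roll -0.011 dp after roll cm [1.86 0.09 1.31] F [11.5 -3.1 -6.3] grip 0.0205
```

{"api": "arm_command", "payload": {"commands": [{"dp":[-1.0,0.05,0.3],"roll":0,"fingers":1}]}}

```text
time_s: 12.75
eef_pos: [0.4348, -0.0306, 0.2381]
tcp_rot: [-0.006, 0.988, -0.081, 0.134]
contact_force: [0.1, 0.2, -1.2]
grip_width: 0.0204
```

```bash
python3 p.py hook .597 -.058 .264; python3 look.py v8
```

```text
t 12.75 pt now [ 0.5698 -0.055   0.2692] ypr [-0.167 -0.235  0.022] roll -0.012 dp after roll cm [2.5  0.09 1.22] F [ 0.1  0.2 -1.2] grip 0.0204
scene tip,rod end,eye [[275.8, 198.9], [275.5, 189.0], [251.4, 230.5]]
top tip,rod end,eye [[327.5, 145.8], [328.3, 143.8], [332.1, 111.7]]
```

View pics/v8.png

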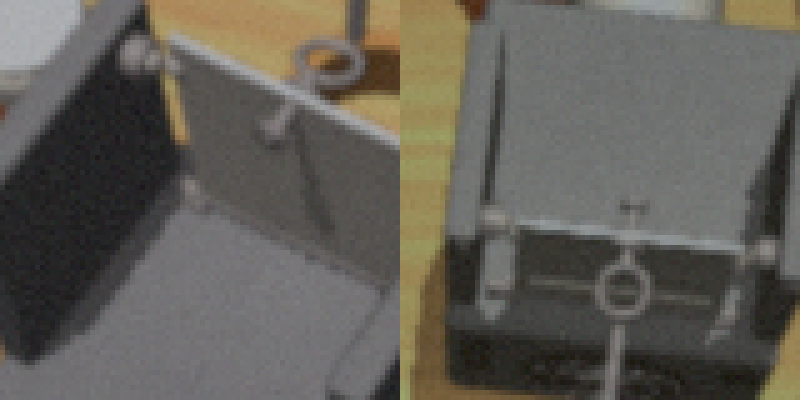

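```bash
python3 - <<'E'
from h import *
e=tri((271,202.4),(330,138)); print("ring now",e)
c,s=np.cos(-.155),np.sin(-.155)
H=lambda x,y,z:(.612+c*x-s*y,-.061+s*x+c*y,z)
for th in(0,.05,.1,.15):
  C,S=np.cos(th),np.sin(th); E=H(-.026*C+.112*S,0,.15+.026*S+.112*C); L=[H(.0*C+.124*S,y,.15+.124*C) for y in(.0585,-.0585)]
  print(th,"eye",np.round(E,4),"top/scene px eye",proj("top",E).round(1),proj("scene",E).round(1),"edge",proj("top",L).round(1).tolist(),proj("scene",L).round(1).tolist())
E
```

```text
ring now [ 0.5849543  -0.05965487  0.26137543]
0 eye [ 0.5863 -0.057   0.262 ] top/scene px eye [[328.3 137.7]] [[271.1 203. ]] edge [[307.0, 123.7], [352.6, 129.5]] [[289.5, 220.9], [239.0, 197.3]]
0.05 eye [ 0.5919 -0.0579  0.2632] top/scene px eye [[328.6 135.4]] [[269.6 204.7]] edge [[307.3, 121.4], [352.9, 127.1]] [[287.9, 223.4], [237.3, 199.6]]
0.1 eye [ 0.5975 -0.0587  0.264 ] top/scene px eye [[328.9 133.2]] [[268.1 206.4]] edge [[307.7, 119.1], [353.1, 124.9]] [[286.3, 225.9], [235.5, 201.9]]
0.15 eye [ 0.6031 -0.0596  0.2646] top/scene px eye [[329.2 131. ]] [[266.5 208.3]] edge [[308.0, 116.9], [353.4, 122.7]] [[284.7, 228.5], [233.9, 204.3]]
```

The pin slipped off over the front of the ring (top crop: rod end (617,325), ring (625,290)), but the ring triangulates to the shut position. I'll re-hook so that the pin stays in while it is shut.

{"api": "arm_command", "payload": {"commands": [{"dp":[-0.4,0,0],"roll":0,"fingers":1},{"dp":[0,0.2,-2],"roll":-0.012,"fingers":1},{"dp":[0,0,-2],"roll":0,"fingers":1},{"dp":[0,0,0],"roll":0,"fingers":1}]}}

```text
time_s: 13.35
eef_pos: [0.4085, -0.0309, 0.2711]
tcp_rot: [-0.005, 0.99, -0.074, 0.122]
contact_force: [-0.3, 0.8, -1.3]
grip_width: 0.0199
```

```bash
python3 p.py hook .588 -.058 .262
```

```text
t 13.35 pt now [ 0.5445 -0.0533  0.2992] ypr [-0.152 -0.213  0.015] roll 0.003 dp after roll cm [ 3.35 -0.12  4.67] F [-0.3  0.8 -1.3] grip 0.0199
```

{"api": "arm_command", "payload": {"commands": [{"dp":[2,-0.1,0.5],"roll":0,"fingers":1},{"dp":[1.3,0,0.4],"roll":0,"fingers":1},{"dp":[0,0,0],"roll":0,"fingers":1}]}}

```text
time_s: 13.72
eef_pos: [0.4446, -0.0349, 0.2684]
tcp_rot: [-0.004, 0.99, -0.074, 0.121]
contact_force: [-0.3, -0.3, -2.8]
grip_width: 0.0202
```

```bash
python3 p.py hook .588 -.058 .262
```

```text
t 13.72 pt now [ 0.5807 -0.0572  0.2961] ypr [-0.151 -0.21   0.014] roll 0.004 dp after roll cm [-0.1   0.    3.48] F [-0.3 -0.3 -2.8] grip 0.0202
```

```bash
sed -i 's/a\[190:270,205:305\]/a[165:245,230:330]/; s/b\[80:160,285:385\]/b[100:180,290:390]/' look.py; python3 look.py v9; python3 - <<'E'
from h import *
E
```

```text
scene tip,rod end,eye [[271.1, 195.1], [270.5, 185.0], [251.4, 230.5]]
top tip,rod end,eye [[329.0, 137.1], [329.8, 134.6], [332.1, 111.7]]
```

View pics/v9.png

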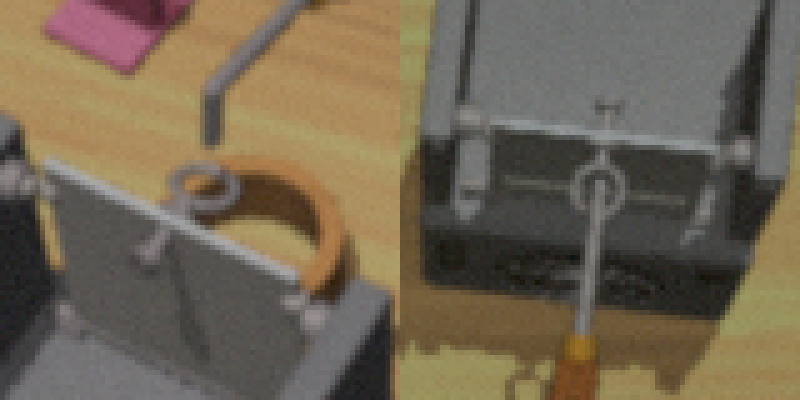

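```bash
python3 - <<'E'
from h import *
e=tri((269.5,203.5),(329.5,136.6)); print(e)
E
python3 p.py hook .588 -.0585 .262
```

```text
[ 0.5888483  -0.05975576  0.26233233]
t 13.82 pt now [ 0.5792 -0.0571  0.2957] ypr [-0.151 -0.209  0.014] roll 0.004 dp after roll cm [0.06 0.04 3.49] F [ 0.  -0.1 -2.2] grip 0.02
```

{"api": "arm_command", "payload": {"commands": [{"dp":[0.15,0.1,0.8],"roll":0,"fingers":1},{"dp":[0,0,0.8],"roll":0,"fingers":1}]}}

```text
time_s: 14.08
eef_pos: [0.4478, -0.0363, 0.2521]
tcp_rot: [-0.004, 0.99, -0.074, 0.12]
contact_force: [-0.3, 0.2, -1.9]
grip_width: 0.0197
```

```bash
python3 p.py hook .5888 -.0595 .261
```

```text
t 14.07 pt now [ 0.584  -0.0585  0.2795] ypr [-0.151 -0.208  0.014] roll 0.004 dp after roll cm [0.04 0.01 1.91] F [-0.3  0.2 -1.9] grip 0.0197
```

{"api": "arm_command", "payload": {"commands": [{"dp":[0.05,0,0.6],"roll":0,"fingers":1},{"dp":[0,0,0.5],"roll":0,"fingers":1}]}}

```text
time_s: 14.32
eef_pos: [0.4504, -0.0364, 0.2401]
tcp_rot: [-0.004, 0.99, -0.074, 0.119]
contact_force: [0.2, 0.2, -2.0]
grip_width: 0.02
```

{"api": "arm_command", "payload": {"commands": [{"dp":[0,0,0.5],"roll":0,"fingers":1},{"dp":[0,0,0.4],"roll":0,"fingers":1}]}}

```text
time_s: 14.58
eef_pos: [0.4526, -0.0365, 0.2306]
tcp_rot: [-0.004, 0.99, -0.073, 0.119]
contact_force: [0.3, -1.0, -1.1]
grip_width: 0.0201
```

```bash
python3 p.py hook .5888 -.0595 .261
```

```text
t 14.57 pt now [ 0.5888 -0.0587  0.2578] ypr [-0.15  -0.207  0.013] roll 0.005 dp after roll cm [ 0.09  0.   -0.31] F [ 0.3 -1.  -1.1] grip 0.0201
```

{"api": "arm_command", "payload": {"commands": [{"dp":[0,0,0],"roll":0,"fingers":1},{"dp":[0,0,0],"roll":0,"fingers":1},{"dp":[0,0,0],"roll":0,"fingers":1},{"dp":[-0.5,0,0],"roll":0,"fingers":1},{"dp":[-0.5,0,0],"roll":0,"fingers":1}]}}

```text
time_s: 15.2
eef_pos: [0.4452, -0.0351, 0.2294]
tcp_rot: [-0.004, 0.99, -0.074, 0.122]
contact_force: [4.2, -1.1, -0.9]
grip_width: 0.0202
```

```bash
python3 p.py hook .5888 -.0595 .261
```

```text
t 15.2 pt now [ 0.5812 -0.0574  0.2574] ypr [-0.151 -0.212  0.014] roll 0.004 dp after roll cm [ 0.84  0.03 -0.17] F [ 4.2 -1.1 -0.9] grip 0.0202
```

{"api": "arm_command", "payload": {"commands": [{"dp":[-0.7,0,0],"roll":0,"fingers":1},{"dp":[-0.8,0,0.1],"roll":0,"fingers":1}]}}

```text
time_s: 15.45
eef_pos: [0.4391, -0.0336, 0.2282]
tcp_rot: [-0.005, 0.989, -0.075, 0.131]
contact_force: [11.1, -3.4, -5.5]
grip_width: 0.0198
```

{"api": "arm_command", "payload": {"commands": [{"dp":[-0.9,0,0.15],"roll":0,"fingers":1}]}}

```text
time_s: 15.58
eef_pos: [0.4372, -0.0328, 0.2271]
tcp_rot: [-0.005, 0.987, -0.076, 0.138]
contact_force: [14.3, -3.7, -5.5]
grip_width: 0.02
```

```bash
python3 p.py hook .5888 -.0595 .261
```

```text
t 15.57 pt now [ 0.5722 -0.0558  0.2595] ypr [-0.157 -0.245  0.02 ] roll -0.002 dp after roll cm [1.68 0.14 0.32] F [14.3 -3.7 -5.5] grip 0.02
```

{"api": "arm_command", "payload": {"commands": [{"dp":[-1.0,0,0.15],"roll":0,"fingers":1}]}}

```text
time_s: 15.7
eef_pos: [0.4371, -0.0321, 0.2267]
tcp_rot: [-0.006, 0.986, -0.077, 0.148]
contact_force: [19.3, -4.7, -7.7]
grip_width: 0.0202
```

```bash
python3 p.py hook .5888 -.0595 .261
```

```text
t 15.7 pt now [ 0.5713 -0.0555  0.2617] ypr [-0.161 -0.264  0.023] roll -0.006 dp after roll cm [1.69 0.22 0.58] F [19.3 -4.7 -7.7] grip 0.0202
```

Hard stop reached with no motion at ~20 N; relaxing at once.

{"api": "arm_command", "payload": {"commands": [{"dp":[0.7,0,0],"roll":0,"fingers":1},{"dp":[0.5,0,0],"roll":0,"fingers":1}]}}

```text
time_s: 15.95
eef_pos: [0.451, -0.0345, 0.2315]
tcp_rot: [-0.006, 0.986, -0.078, 0.15]
contact_force: [-0.6, -0.3, -2.5]
grip_width: 0.0197
```

```bash
python3 p.py hook .5880 -.0595 .259
```

```text
t 15.95 pt now [ 0.585  -0.058   0.2672] ypr [-0.162 -0.269  0.024] roll -0.007 dp after roll cm [0.06 0.23 0.87] F [-0.6 -0.3 -2.5] grip 0.0197
```

{"api": "arm_command", "payload": {"commands": [{"dp":[0,0.1,0.6],"roll":0,"fingers":1},{"dp":[0,0,0],"roll":0,"fingers":1},{"dp":[0,0,0],"roll":0,"fingers":1},{"dp":[0,0,0],"roll":0,"fingers":1}]}}

```text
time_s: 16.45
eef_pos: [0.4492, -0.0353, 0.2238]
tcp_rot: [-0.006, 0.986, -0.078, 0.147]
contact_force: [1.2, 0.4, -0.8]
grip_width: 0.0203
```

```bash
python3 p.py hook .5880 -.0595 .259; python3 - <<'E'
from h import *
cv2.imwrite("pics/chk_t.png",snapshot("top")[:,:,::-1]);cv2.imwrite("pics/chk_s.png",snapshot("scene")[:,:,::-1])
# flap top edge: compare with the shut picture
im=cv2.imread("pics/chk_t.png",0)
for u in(315,320,325,340): c=im[112:135,u].astype(int); print(u,112+c.argmax(),c.max())
E
```

```text
t 16.45 pt now [ 0.5835 -0.0587  0.2587] ypr [-0.161 -0.263  0.023] roll -0.006 dp after roll cm [0.45 0.1  0.11] F [ 1.2  0.4 -0.8] grip 0.0203
315 125 144
320 125 148
325 126 146
340 128 141
```

{"api": "arm_command", "payload": {"commands": [{"dp":[0.35,0.05,-0.3],"roll":0,"fingers":1},{"dp":[0,0,-1],"roll":0,"fingers":1},{"dp":[0,0,-1],"roll":0,"fingers":1}]}}

```text
time_s: 16.92
eef_pos: [0.4446, -0.0361, 0.2475]
tcp_rot: [-0.006, 0.986, -0.078, 0.146]
contact_force: [0.2, -0.1, -2.1]
grip_width: 0.02
```

{"api": "arm_command", "payload": {"commands": [{"dp":[0,0,-1.5],"roll":0,"fingers":1},{"dp":[0,0,-2.5],"roll":0,"fingers":1},{"dp":[0,0,0],"roll":0,"fingers":1}]}}

```text
time_s: 17.3
eef_pos: [0.4322, -0.0357, 0.289]
tcp_rot: [-0.006, 0.986, -0.078, 0.147]
contact_force: [-0.1, 0.3, -1.8]
grip_width: 0.0203
```

```bash
python3 p.py pole .5127 .274 .25 -.128; python3 - <<'E'
from h import *
im=cv2.cvtColor(snapshot("top"),cv2.COLOR_RGB2GRAY)
for u in(315,320,325,340): c=im[112:135,u].astype(int); print(u,112+c.argmax(),c.max())
print(get_state()["joints"].round(2))
E
```

```text
t 17.3 pt now [ 0.4333 -0.038   0.3052] ypr [-0.162 -0.262  0.023] roll -0.034 dp after roll cm [  2.09 -31.7    7.56] F [-0.1  0.3 -1.8] grip 0.0203
315 125 137
320 125 148
325 126 145
340 128 144
[-0.2   0.03  0.16  2.35  0.04  0.47 -1.79]
```

{"api": "arm_command", "payload": {"commands": [{"dp":[0,-4,0],"roll":-0.034,"fingers":1},{"dp":[0.3,-5.5,0],"roll":0,"fingers":1},{"dp":[0.4,-5.5,0],"roll":0,"fingers":1},{"dp":[0.4,-5.5,0],"roll":0,"fingers":1},{"dp":[0.4,-5.5,0],"roll":0,"fingers":1}]}}

```text
time_s: 17.98
eef_pos: [0.4784, 0.2212, 0.2943]
tcp_rot: [-0.001, 0.987, -0.067, 0.143]
contact_force: [0.3, -0.7, -1.4]
grip_width: 0.02
```

{"api": "arm_command", "payload": {"commands": [{"dp":[0.4,-4.5,0],"roll":0,"fingers":1},{"dp":[0,0,0],"roll":0,"fingers":1}]}}

```text
time_s: 18.23
eef_pos: [0.488, 0.2733, 0.2943]
tcp_rot: [-0.003, 0.988, -0.063, 0.142]
contact_force: [-0.4, -1.9, -2.1]
grip_width: 0.0202
```

```bash
python3 p.py pole .5127 .274 .16 -.128; python3 g.py 0 0 0 0
```

```text
t 18.23 pt now [0.4894 0.2713 0.3105] ypr [-0.129 -0.253  0.011] roll -0.001 dp after roll cm [-2.03 -0.21 15.09] F [-0.4 -1.9 -2.1] grip 0.0202
t 18.23 pos [0.488  0.2733 0.2943] yaw -0.1299 tilt [ 0.2808 -0.0125] dp cm [-51.3   33.78  14.88] roll -0.13 F [-0.4 -1.9 -2.1] grip 0.0202 joints [-0.65  0.23 -0.06  2.08  0.34  0.65 -2.66]
```

{"api": "arm_command", "payload": {"commands": [{"dp":[-0.25,-0.05,1.9],"roll":0,"fingers":1},{"dp":[-0.25,-0.05,1.9],"roll":0,"fingers":1},{"dp":[-0.25,-0.05,1.9],"roll":0,"fingers":1},{"dp":[-0.25,-0.05,1.9],"roll":0,"fingers":1},{"dp":[-0.25,0,1.9],"roll":0,"fingers":1}]}}

```text
time_s: 18.85
eef_pos: [0.5012, 0.2702, 0.1923]
tcp_rot: [0.001, 0.988, -0.064, 0.139]
contact_force: [-0.7, 0.2, -1.0]
grip_width: 0.02
```

{"api": "arm_command", "payload": {"commands": [{"dp":[-0.25,0,1.9],"roll":0,"fingers":1},{"dp":[-0.25,0,1.9],"roll":0,"fingers":1},{"dp":[-0.25,0,1.5],"roll":0,"fingers":1},{"dp":[0,0,0],"roll":0,"fingers":1}]}}

```text
time_s: 19.35
eef_pos: [0.5058, 0.263, 0.1323]
tcp_rot: [0.005, 0.989, -0.066, 0.134]
contact_force: [0.1, 0.7, -1.4]
grip_width: 0.0199
```

```bash
python3 p.py pole .5127 .274 .12 -.128; python3 g.py 0 0 0 0
```

```text
t 19.35 pt now [0.5075 0.2612 0.1485] ypr [-0.134 -0.239 -0.006] roll -0.006 dp after roll cm [-0.42 -1.31  2.85] F [ 0.1  0.7 -1.4] grip 0.0199
t 19.35 pos [0.5058 0.263  0.1323] yaw -0.1339 tilt [ 0.265  -0.0283] dp cm [-48.46  32.82   0.09] roll -0.134 F [ 0.1  0.7 -1.4] grip 0.0199 joints [-0.72  0.49  0.08  2.19  0.52  0.3  -2.84]
```

{"api": "arm_command", "payload": {"commands": [{"dp":[0,-0.7,0],"roll":-0.006,"fingers":1},{"dp":[0,-0.6,0],"roll":0,"fingers":1},{"dp":[-0.1,0,0.9],"roll":0,"fingers":1},{"dp":[-0.1,0,0.9],"roll":0,"fingers":1},{"dp":[0,0,0],"roll":0,"fingers":1}]}}

```text
time_s: 19.98
eef_pos: [0.5113, 0.2768, 0.1147]
tcp_rot: [0.005, 0.989, -0.063, 0.135]
contact_force: [-0.2, -0.1, -0.8]
grip_width: 0.0202
```

```bash
python3 p.py pole .5127 .274 .10 -.128; python3 g.py 0 0 0 0
```

```text
t 19.98 pt now [0.5129 0.275  0.1309] ypr [-0.128 -0.24  -0.005] roll 0.0 dp after roll cm [-0.84  0.13  2.97] F [-0.2 -0.1 -0.8] grip 0.0202
t 19.98 pos [0.5113 0.2768 0.1147] yaw -0.1281 tilt [ 0.2665 -0.0264] dp cm [-48.52  33.97  -1.85] roll -0.128 F [-0.2 -0.1 -0.8] grip 0.0202 joints [-0.75  0.53  0.1   2.18  0.53  0.27 -2.87]
```

{"api": "arm_command", "payload": {"commands": [{"dp":[-0.25,0.05,1],"roll":0,"fingers":1},{"dp":[-0.25,0.05,1],"roll":0,"fingers":1},{"dp":[-0.2,0,0.8],"roll":0,"fingers":1},{"dp":[0,0,0],"roll":0,"fingers":1}]}}

```text
time_s: 20.48
eef_pos: [0.5119, 0.2757, 0.0835]
tcp_rot: [0.005, 0.989, -0.063, 0.135]
contact_force: [-1.5, -0.2, -0.6]
grip_width: 0.0204
```

```bash
python3 p.py pole .5127 .274 .09 -.128; python3 g.py 0 0 0 0
```

```text
t 20.48 pt now [0.5135 0.274  0.0998] ypr [-0.128 -0.24  -0.006] roll 0.0 dp after roll cm [-0.34  0.01  0.92] F [-1.5 -0.2 -0.6] grip 0.0204
t 20.48 pos [0.5119 0.2757 0.0835] yaw -0.1281 tilt [ 0.2662 -0.0269] dp cm [-47.76  33.85  -4.84] roll -0.128 F [-1.5 -0.2 -0.6] grip 0.0204 joints [-0.78  0.59  0.15  2.19  0.56  0.2  -2.91]
```

{"api": "arm_command", "payload": {"commands": [{"dp":[-0.15,0,0.5],"roll":0,"fingers":1},{"dp":[-0.15,0,0.5],"roll":0,"fingers":1}], "squeeze": 20}}

```text
time_s: 20.72
eef_pos: [0.5141, 0.2766, 0.0749]
tcp_rot: [0.004, 0.989, -0.063, 0.137]
contact_force: [-0.0, -0.7, 8.0]
grip_width: 0.0201
```

{"api": "arm_command", "payload": {"commands": [{"dp":[-0.15,0,0.5],"roll":0,"fingers":1},{"dp":[-0.15,0,0.5],"roll":0,"fingers":1}]}}

```text
time_s: 20.98
eef_pos: [0.5159, 0.2762, 0.0664]
tcp_rot: [0.004, 0.988, -0.064, 0.139]
contact_force: [-0.8, -0.9, 6.3]
grip_width: 0.02
```

```bash
python3 p.py pole .5127 .274 .071 -.128; python3 g.py 0 0 0 0
```

```text
t 20.98 pt now [0.5174 0.2744 0.0826] ypr [-0.13  -0.248 -0.002] roll -0.002 dp after roll cm [-0.77  0.11  0.99] F [-0.8 -0.9  6.3] grip 0.02
t 20.98 pos [0.5159 0.2762 0.0664] yaw -0.1302 tilt [ 0.2741 -0.025 ] dp cm [-47.56  34.01  -7.07] roll -0.13 F [-0.8 -0.9  6.3] grip 0.02 joints [-0.81  0.63  0.19  2.2   0.58  0.14 -2.93]
```

{"api": "arm_command", "payload": {"commands": [{"dp":[-0.25,0,0.45],"roll":0,"fingers":1},{"dp":[-0.25,0,0.35],"roll":0,"fingers":1}]}}

```text
time_s: 21.22
eef_pos: [0.517, 0.275, 0.06]
tcp_rot: [0.004, 0.988, -0.066, 0.142]
contact_force: [0.4, -2.3, 6.1]
grip_width: 0.0203
```

```bash
python3 p.py pole .5127 .274 .071 -.128; python3 g.py 0 0 0 0; python3 - <<'E'
from h import *
import os
cv2.imwrite("pics/r.png",snapshot("scene")[150:330,360:480,::-1])
# segment the rod tip / ferrule position: orange ferrule pixels
im=snapshot("scene").astype(int); 
r,g,b=im[...,0],im[...,1],im[...,2]
c=im[250:330,385:450]; m=(c[...,0]>150)&(c[...,1]>100)&(c[...,1]<150)&(c[...,2]<60)
ys,xs=np.nonzero(m); print("ferrule px",len(xs), xs.mean()+385 if len(xs) else 0, ys.mean()+250 if len(xs) else 0)
i0=cv2.imread("pics/s0.png")[:,:,::-1].astype(int); c=i0[250:330,385:450]; m=(c[...,0]>150)&(c[...,1]>100)&(c[...,1]<150)&(c[...,2]<60); ys,xs=np.nonzero(m); print("orig",len(xs),xs.mean()+385 if len(xs) else 0,ys.mean()+250 if len(xs) else 0)
E
```

```text
t 21.23 pt now [0.5184 0.2732 0.0762] ypr [-0.134 -0.254 -0.002] roll -0.006 dp after roll cm [-0.7   0.    0.34] F [ 0.4 -2.3  6.1] grip 0.0203
t 21.23 pos [0.517 0.275 0.06 ] yaw -0.1344 tilt [ 0.2795 -0.0263] dp cm [-47.32  34.09  -7.97] roll -0.134 F [ 0.4 -2.3  6.1] grip 0.0203 joints [-0.83  0.65  0.22  2.2   0.59  0.12 -2.95]
ferrule px 13 414.7692307692308 283.38461538461536
orig 5 414.6 282.2
```

{"api": "arm_command", "payload": {"commands": [{"dp":[0,0,0],"roll":0,"fingers":0.6},{"dp":[0,0,0],"roll":0,"fingers":0.4},{"dp":[0,0,0],"roll":0,"fingers":0},{"dp":[0,0,0],"roll":0,"fingers":0},{"dp":[0,0,0],"roll":0,"fingers":0}]}}

```text
time_s: 21.95
eef_pos: [0.5173, 0.2761, 0.0601]
tcp_rot: [0.003, 0.988, -0.065, 0.142]
contact_force: [0.3, -0.6, -0.2]
grip_width: 0.0855
```

{"api": "arm_command", "payload": {"commands": [{"dp":[0,0,-1],"roll":0,"fingers":0},{"dp":[0,0,-2],"roll":0,"fingers":0},{"dp":[0,0,-3],"roll":0,"fingers":0},{"dp":[0,0,-4],"roll":0,"fingers":0},{"dp":[0,0,-5],"roll":0,"fingers":0}]}}

```text
time_s: 22.58
eef_pos: [0.4724, 0.2781, 0.2065]
tcp_rot: [0.006, 0.988, -0.065, 0.14]
contact_force: [0.7, 0.9, 0.1]
grip_width: 0.0852
```

{"api": "arm_command", "payload": {"commands": [{"dp":[0,0,-5],"roll":0,"fingers":0},{"dp":[-3,4,-2],"roll":0,"fingers":0},{"dp":[-3,5,0],"roll":0,"fingers":0},{"dp":[-2,5,0],"roll":0,"fingers":0},{"dp":[0,0,0],"roll":0,"fingers":0}]}}

```text
time_s: 23.2
eef_pos: [0.3549, 0.1493, 0.2578]
tcp_rot: [0.001, 0.987, -0.065, 0.145]
contact_force: [0.5, 0.4, -0.4]
grip_width: 0.0855
```

```bash
python3 g.py 0 0 0 0; python3 - <<'E'
from h import *
def poles(sc):
    out=[]
    # rectify at z=.071 plane along the pole: brightness profile per section
    return out
a0=cv2.imread("pics/s0.png");t0=cv2.imread("pics/t0.png")
a1=snapshot("scene")[:,:,::-1].copy();t1=snapshot("top")[:,:,::-1].copy();cv2.imwrite("pics/fs.png",a1);cv2.imwrite("pics/ft.png",t1)
def wood(im,roi):
    x0,y0,x1,y1=roi;c=im[y0:y1,x0:x1].astype(int);h=cv2.cvtColor(im[y0:y1,x0:x1],cv2.COLOR_BGR2HSV).astype(int)
    m=((h[...,0]<13)&(h[...,1]>120)&(h[...,2]>95)).astype(np.uint8); m=cv2.morphologyEx(m,cv2.MORPH_OPEN,np.ones((3,3)))
    n,l,s,ce=cv2.connectedComponentsWithStats(m); k=1+s[1:,4].argmax(); return s[k].tolist(),(ce[k]+[x0,y0]).round(2), cv2.fitLine(np.argwhere(l==k)[:,::-1].astype(np.float32),cv2.DIST_L2,0,.01,.01)[:2,0].round(3)
for n,i0,i1,roi in(("scene",a0,a1,(385,195,470,330)),("top",t0,t1,(190,130,240,245))):
    print(n,"before",wood(i0,roi),"after",wood(i1,roi))
    d=cv2.absdiff(cv2.GaussianBlur(i0,(5,5),0),cv2.GaussianBlur(i1,(5,5),0)).max(2)
    for nm,P in dict(tin=(.492,-.278,.04),glue=(.451,.0677,.04),tape=(.452,-.104,.045)).items():
        u,v=proj(n,P)[0].astype(int); print(nm,"mean diff",d[v-18:v+18,u-18:u+18].mean().round(1))
for u in(315,320,325,340): c=t1[112:135,u].astype(int).sum(1); print(u,112+c.argmax())
E
```

```text
t 23.2 pos [0.3549 0.1493 0.2578] yaw -0.1332 tilt [ 0.2856 -0.0209] dp cm [-39.18  19.77  14.88] roll -0.133 F [ 0.5  0.4 -0.4] grip 0.0855 joints [-0.67  0.03 -0.01  2.44  0.43  0.49 -2.74]Traceback (most recent call last):
  File "<stdin>", line 13, in <module>
  File "<stdin>", line 11, in wood
ValueError: attempt to get argmax of an empty sequence
```

```bash
python3 - <<'E'
from h import *
a0,a1,t0,t1=[cv2.imread("pics/"+f) for f in("s0.png","fs.png","t0.png","ft.png")]
B=lambda i:cv2.GaussianBlur(i,(5,5),0).astype(int)
for n,i0,i1 in(("scene",a0,a1),("top",t0,t1)):
    d=np.abs(B(i0)-B(i1)).max(2)
    for nm,P in dict(tin=(.492,-.278,.04),glue=(.451,.0677,.04),tape=(.452,-.104,.045)).items():
        u,v=proj(n,P)[0].astype(int); print(n,nm,"mean diff",d[v-18:v+18,u-18:u+18].mean().round(1))
    # sample cross sections of the pole: bright-brown profile across y at stations
    c,s=np.cos(-.128),np.sin(-.128)
    for x in(-.14,-.06,0,.045,.09,.125):
        ys=np.arange(-.03,.0301,.003); z=.082 if x<.05 else .075
        P=[(.5127+c*x-s*y,.274+s*x+c*y,z) for y in ys]; uv=proj(n,P).astype(np.float32)
        f=lambda im: cv2.remap(im,uv[None,:,0],uv[None,:,1],1)[0].astype(int)[:,2]
        print(n,x,"before",f(B(i0).astype(np.uint8)).tolist(),"\n          after ",f(B(i1).astype(np.uint8)).tolist())
for u in(315,320,325,340): print(u,112+t1[112:135,u].astype(int).sum(1).argmax(),end=" ")
E
```

```text
scene tin mean diff 4.0
scene glue mean diff 4.4
scene tape mean diff 25.0
scene -0.14 before [164, 164, 164, 164, 165, 161, 149, 133, 124, 123, 123, 125, 127, 129, 138, 153, 163, 165, 164, 164, 164] 
          after  [168, 168, 169, 168, 168, 165, 153, 135, 127, 126, 127, 129, 132, 133, 143, 158, 168, 169, 169, 169, 169]
scene -0.06 before [149, 119, 86, 65, 59, 62, 77, 100, 118, 125, 127, 128, 123, 101, 67, 48, 49, 52, 62, 92, 132] 
          after  [153, 122, 87, 66, 60, 62, 74, 97, 118, 127, 130, 131, 128, 111, 76, 52, 50, 56, 65, 94, 136]
scene 0 before [136, 106, 85, 79, 79, 81, 92, 108, 116, 117, 116, 118, 114, 89, 63, 60, 69, 75, 82, 108, 143] 
          after  [141, 110, 88, 82, 80, 81, 88, 104, 116, 120, 120, 122, 122, 104, 72, 58, 67, 77, 86, 113, 148]
scene 0.045 before [132, 86, 47, 34, 35, 47, 70, 96, 112, 121, 119, 111, 92, 63, 40, 32, 34, 42, 66, 106, 141] 
          after  [136, 89, 50, 36, 37, 47, 68, 95, 112, 117, 118, 120, 117, 94, 60, 38, 36, 45, 69, 110, 145]
scene 0.09 before [123, 92, 80, 78, 79, 79, 79, 82, 98, 110, 94, 66, 60, 69, 73, 73, 76, 81, 98, 133, 15
[... 1174 characters left out ...]
2, 111, 108, 105, 108, 118, 131, 139, 142, 142, 142, 142] 
          after  [101, 100, 99, 98, 94, 90, 92, 102, 112, 117, 117, 117, 117, 120, 128, 140, 148, 151, 151, 151, 152]
top 0.09 before [142, 142, 141, 139, 131, 116, 105, 101, 107, 116, 125, 134, 140, 142, 142, 142, 141, 141, 142, 142, 143] 
          after  [151, 151, 151, 150, 147, 137, 122, 112, 110, 116, 125, 134, 143, 148, 150, 151, 151, 151, 151, 150, 151]
top 0.125 before [141, 141, 142, 141, 137, 125, 107, 99, 104, 116, 126, 135, 140, 142, 142, 142, 142, 142, 142, 142, 142] 
          after  [151, 151, 151, 151, 150, 146, 134, 121, 115, 119, 127, 137, 145, 149, 150, 150, 150, 151, 151, 151, 152]
315 125 320 125 325 126 340 128
```

```bash
python3 - <<'E'
from h import *
B=lambda f:cv2.GaussianBlur(cv2.imread("pics/"+f),(3,3),0)
c,s=np.cos(-.128),np.sin(-.128)
xs=np.arange(.03,.1601,.005)
for n,f0,f1 in(("scene","s0.png","fs.png"),("top","t0.png","ft.png")):
  for lab,f,dy in(("before",f0,0),("after",f1,.003)):
    P=[(.5127+c*x-s*(dy*x/.12),.274+s*x+c*(dy*x/.12),.075) for x in xs]; uv=proj(n,P).astype(np.float32)
    v=cv2.remap(B(f),uv[None,:,0],uv[None,:,1],1)[0].astype(int); print(n,lab,(v[:,2]-v[:,0]).tolist())
E
```

```text
scene before [82, 83, 83, 102, 109, 65, 13, 7, 7, 9, 9, 7, 7, 9, 16, 18, 17, 17, 19, 21, 20, 22, 27, 36, 51, 60, 67]
scene after [84, 85, 85, 86, 107, 109, 63, 13, 8, 7, 6, 8, 9, 11, 16, 20, 22, 21, 22, 27, 28, 26, 32, 35, 43, 54, 66]
top before [78, 81, 81, 77, 87, 93, 61, 28, 23, 23, 26, 26, 27, 29, 29, 28, 28, 27, 28, 31, 34, 48, 61, 56, 51, 53, 58]
top after [83, 81, 82, 84, 85, 98, 100, 60, 27, 26, 28, 28, 30, 31, 33, 33, 34, 35, 35, 37, 41, 45, 57, 57, 55, 58, 63]
```

```bash
python3 -c "
from h import *
print(get_state()['contact_force'],get_state()['time_s']); print(ctrl.job_done())"
```

```text
[0.93258918 0.8323221  0.37314817] 23.3
the job is handed in; nothing more can be done
None
```

I hooked the ring, pulled the flap shut, unhooked the pole and laid it back in its rest. The job is handed in at 23.3 s, with no verdict reported.

- **Pull:** On the first pull the pin slipped off the ring, just as the flap reached shut. I hooked it again and pulled until it would not move further. I then let the pin sit in the ring for about 0.5 s before unhooking.
- **Force:** The last pull peaked at about 21 N at the wrist, close to the 22 N limit and firmer than I meant. The wrist reading is taken at the end of each move, so I cannot rule out a short higher peak.
- **Flap:** Its top edge lay on the line predicted for fully shut, before unhooking and again at the end. This check is good to about a pixel, or 0.02 rad, so it only just reaches the limit.
- **Pole:** Both cameras show it back in the saddles and level. It lies about 5 mm further forward than before, about 1 mm off sideways at its middle, and turned by roughly 0.02 rad.
- **Bystanders:** Tin and glue look unchanged in both views. The tape is unchanged from above. Its scene-view check disagreed (difference 25 against about 4 for the others), probably because the upright flap now covers part of it there.
- **Tool tilt:** During the pull the tool tipped by about 0.27 rad and I could not correct it. I let the pole level itself in a loose grip on the saddles before letting go. My 12 pictures were used up by then, so the final checks were numerical only.

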